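# Show the heel tack to the bench camera in an inspection mirror

### The job

Pick up the round inspection mirror by its handle and hold it under the bench camera, which looks straight down, with the glass centred below the lens, level with the steel tack in the back of the heel of the child's last on the log block, and tilted halfway between lens and tack so that the camera sees the tack in the glass. Finish while still holding the mirror there in the gripper, steady and touching nothing else. Do not touch the last or the camera stand, and leave everything else on the bench where it lies.

Things in the scene. Friction and masses are not known exactly. Their poses are not given: they have to be found in the camera images.
- mirror: Loose inspection mirror, 90 g, lying glass up. Origin under the middle of the round head (76 mm across, 8 mm thick), at its underside; z is where the glass faces, the handle points to -x. Thin 6 mm stem, then a straight black grip from x = -72 to -172 mm, 16 mm wide (y), 14 mm thick (z = 0 to 14 mm). Balances near x = -80 mm. Rigid: the head does not turn on the handle.
- glass (a point): middle of the mirror glass (glass 70 mm across), on its face, 9 mm above the mirror's origin along its z; same axes as the mirror
- camera_stand: Fixed bench camera: pen-shaped aluminium camera (33 mm thick, 118 mm long, clamp ring 44 mm) upright, looking straight down. Origin on the bench straight below the lens, z up. Column 16 mm thick, 414 mm tall, on a base 130 x 110 x 14 mm, both centred at y = +165 mm; a boom at 320 mm height joins column and camera. The space between bench and lens is free.
- lens (a point): centre of the camera's lens, the camera's lowest point, 250 mm above the bench; it looks straight down
- heel_last: Fixed: wooden child's last (150 mm long, 58 mm wide) with a woven sole, pinned on a round log block (116 mm across, 60 mm tall). Origin under the middle of the block, z up; the toe points to -x, the heel to +x, towards the point below the lens (within 3 mm). Its top is 143 mm above the bench.
- tack (a point): head of the steel tack (14 mm across) in the back of the last's heel, at x = 78, y = 0, z = 100 mm of heel_last; it faces along the last's +x. It is 110 to 150 mm (horizontally) from the line straight below the lens.
- handle_end (a point): middle of the far end of the mirror's grip, at x = -172, z = 7 mm of the mirror
- hammer: Bystander: cross-pein hammer, wooden handle, 260 mm long; to be left where it is
- awl: Bystander: small awl with a wooden handle, 140 mm long; to be left where it is
- thread_cone: Bystander: cone of pale thread, 60 mm across the foot, 100 mm tall; to be left where it is
- tack_tin: Bystander: low open steel tin, 68 mm across, 24 mm tall; to be left where it is
- wax: Bystander: cake of beeswax, 70 x 45 x 22 mm; to be left where it is
- spare_last: Bystander: loose wooden child's last standing on the bench, 150 mm long, 73 mm tall, without log block or tack; to be left where it is
- mug: Bystander: white ceramic mug, 80 mm across, 88 mm tall; to be left where it is
Mind the look-alikes: they are no part of the job. There is more than one size of the mirror; the one meant has the size given above.

How it is judged:
On the way, in this order (a step that is already met when the one before it is completed fails the run):
1. the mirror is picked up in the gripper (height (world z) of glass above 0.05 m and contact force between the fingers and mirror above 2 N and height (world z) of handle_end above 0.02 m), for 0.2 s.
2. the mirror shows the tack to the camera (horizontal distance between glass and lens below 0.018 m and z of glass in the frame of tack between -0.018 and 0.018 m and angle between mirror's own z axis and vertical between 0.6354 and 0.9354 rad and angle between the z axis of mirror and the y axis of heel_last, either way round above 1.4208 rad and z of each of tack, lens in the frame of glass above 0.04 m and height (world z) of handle_end above 0.02 m and contact force between the fingers and mirror above 2 N), for 0.5 s.
At the end, for the whole second after the job is handed in: The gripper alone holds the mirror, still; the glass centre is within 18 mm of the line straight below the lens and within 18 mm of the tack's height; the glass faces up and towards the tack, tilted 45 degrees and square to the last's centre plane, each within 8.5 degrees (all of step 2 and contact force between mirror and heel_last below 0.3 N and contact force between mirror and camera_stand below 0.3 N and contact force between mirror and hammer below 0.3 N and contact force between mirror and awl below 0.3 N and contact force between mirror and thread_cone below 0.3 N and contact force between mirror and tack_tin below 0.3 N and contact force between mirror and wax below 0.3 N and contact force between mirror and spare_last below 0.3 N and contact force between mirror and mug below 0.3 N and linear speed of mirror below 0.02 m/s and angular speed of mirror below 0.15 rad/s); the arm keeps its last pose, push and grip.
It fails at once if the last or its block is touched by the robot or the mirror (contact force between any of mirror, the arm, the fingers and heel_last above 1 N).
It fails at once if the camera stand is touched by the robot or the mirror (contact force between any of mirror, the arm, the fingers and camera_stand above 1 N).
It fails at once if a bystander is moved by more than 15 mm (distance of any of hammer, awl, thread_cone, tack_tin, wax, spare_last, mug from where it was at the start of the episode above 0.015 m).
It also fails if it takes over 32 s, if anything falls off the work surface, if the arm or the gripper's body presses on something with over 40 N, if the wrist force passes 120 N, or if a joint passes its speed limit or range.

### The arm

A 6-joint arm with a two-finger parallel gripper is mounted at the origin on the work surface. World frame = base frame: x ahead of the robot, y to its left, z up, the work surface at z = 0. Lengths are in m, angles in rad, forces in N, time in s.
With the tool pointing down it reaches from about 0.375 to 0.75 m from the base axis. Payload 9 kg.
Tool frame: the origin (TCP) lies midway between the tips of the shut fingers; the grasp point (between the pads) lies 19 mm behind it; z points along the fingers, y is the line along which they close (so a half turn about z gives the same grasp; the last joint's range is limited). The gripper opens to 85 mm and grips with 20 to 120 N. Pads are 22 mm wide; open, the fingers measure 114 mm over their backs; the gripper's body (76 mm by 85 mm) begins 54 mm behind the grasp point. The pads swing forward as they close: fully open they stand 13 mm farther back than shut.
Start: joints at [-1.435, 0.104, 0.097, 1.564, 0, 1.353], TCP at [0.208, -0.563, 0.231] pointing down, gripper open.
Joint ranges: [-2.99, 2.99], [-0.84, 1.86], [-1.1, 1.16], [-1.84, 2.11], [-1.51, 1.56], [-3.14, 3.14]. Speed limits (rad/s): [2.22, 2.22, 2.57, 3.14, 3.14, 3.14].

### API

Orientations are given as a unit quaternion [x, y, z, w].
In Python, from station import * gives the robot as it stands.
- The arm moves only by the tool arm_command, never from a script. Its argument "targets" is a list of rows, each a list of 7 numbers: the turn, a rotation vector about the tool's x, y, z in rad, then the shift along the tool's x, y, z in m, then the closure in counts, from 0 (fully open) to 255 (shut). In form: [[ax, ay, az, tx, ty, tz, jaw], ...]. A call has 1 to 12 rows; each row shifts and turns the commanded pose from where the row before left it, along the tool's axes as they then stand; what a row does not reach is not made up. A row lasts 1/10 s, in which the tool goes at most 50 mm and 8.59 degrees, less where a joint would pass 70% of its speed; a pose out of reach is approached as far as the arm can. A call is refused whole if a number of a shift passes 0.05 or a number of a turn 0.15, either way. A call with a gripper value outside its range is refused whole. The fingers move at their own pace and stop on an object; "force" is the grip in N (left out, the last holds). Time passes only in rows, so rows that do not move let the fingers close. It gives the time, the measured TCP pose, the force, the opening and the grip force at its end, in the units of the state.
- read_state(): the state, without advancing time (a new reading comes with each control period).
- get_image(name): name is "scene" or "top"; returns a dict with "color" (420x560x3 uint8, blue, green, red), "range_z" (420x560 float32, m along the optical axis (not along the pixel's ray), 0 where there is no reading), "K" (3x3 intrinsics, pixels), "world_to_cam" (4x4, takes a point from world to camera coordinates). Camera axes: x right, y down, z forward; pixel columns grow to the right and rows downward; lengths in m; the calibration is good to about 2 mm. A picture is of the moment at which its call begins.
- close_job(): hands the job in; it is judged then, once.
The state is a dict: "t": time; "joints": joint angles; "joint_vel": joint speeds; "tau": joint torques, N m; "position": TCP position; "orientation": TCP orientation; "force": force on the tool from outside, world axes, zero at the start; "wrist_torque": the same for the moment, N m; "finger_gap": opening from 0.0 (shut) to 1.0 (fully open); "grip_force": force on a finger pad.
Only numpy, scipy, OpenCV 4.12 (cv2) and the standard library are available. Lean on these libraries where they do the work, as an engineer would, in place of code of your own. Each camera call takes 0.05 s, during which the arm holds its last target. There are 200 camera calls.

## Working session

There is one attempt and no reset: what is moved stays moved. The work goes in short steps, Python scripts to look and compute and a tool call to move; the robot and the scene stay as the last step left them, time stands still between calls to the robot, and variables do not carry over. Pictures are saved under pics/ and viewed, at most 10 in all, crops included, and the job is handed in when it is done.

Besides the shell and the picture viewer there is one more tool, called after "Request:" in YAML: its name, and indented under it one key for each argument. arm_command: Moves the arm, as the interface text tells. Its arguments: {"type":"object","properties":{"targets":{"type":"array","items":{"type":"array","items":{"type":"number"}}},"force":{"type":"number"}},"required":["targets"]}

```bash
mkdir -p pics; ls
python3 - <<'E'
from station import *
import cv2,numpy as np
for n in("scene","top"):
    d=get_image(n); cv2.imwrite(f"pics/{n}0.png",d["color"]); np.savez(f"{n}0.npz",**d)
    print(n,d["K"].round(1).tolist(),d["world_to_cam"].round(3).tolist())
print(read_state())
E
```

```text
pics
scene [[429.2, 0.0, 286.6], [0.0, 429.2, 205.3], [0.0, 0.0, 1.0]] [[0.347, 0.938, -0.006, -0.277], [0.675, -0.254, -0.693, -0.235], [-0.652, 0.236, -0.721, 1.554], [0.0, 0.0, 0.0, 1.0]]
top [[515.5, 0.0, 282.9], [0.0, 515.5, 211.3], [0.0, 0.0, 1.0]] [[0.025, -1.0, 0.005, 0.092], [-0.987, -0.026, -0.16, 0.549], [0.16, -0.001, -0.987, 1.297], [0.0, 0.0, 0.0, 1.0]]
{'t': 0.1, 'joints': array([-1.43469265e+00,  1.04642945e-01,  9.65754724e-02,  1.56390279e+00,
       -1.69062057e-05,  1.35311549e+00]), 'joint_vel': array([-8.71127936e-05,  8.30698466e-04,  2.08481516e-03,  1.86856030e-04,
       -1.00287062e-03, -6.48633298e-04]), 'tau': array([ 5.70621502e-03, -5.58207393e+01,  5.04719925e+01,  1.29397202e-02,
       -2.17996303e-04, -1.35147019e-05]), 'position': array([ 0.20784478, -0.56254148,  0.23061377]), 'orientation': array([ 9.84395148e-01,  1.75971155e-01,  1.54887892e-05, -5.86822153e-04]), 'force': array([ 0.25727886,  0.78868526, -0.64492748]), 'wrist_torque': array([0.01824722, 0.00435629, 0.00753198]), 'grip_force': 0.0, 'finger_gap': 1.0017928268606449}
```

View pics/scene0.png

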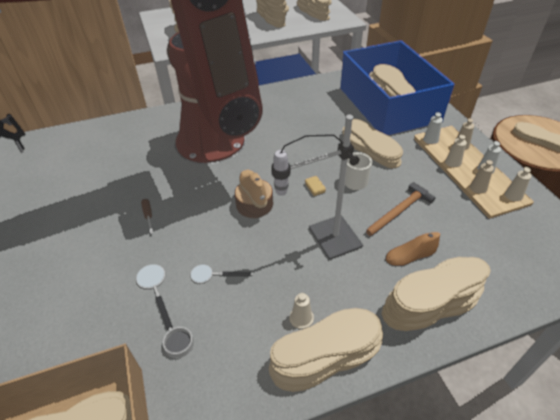

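View pics/top0.png

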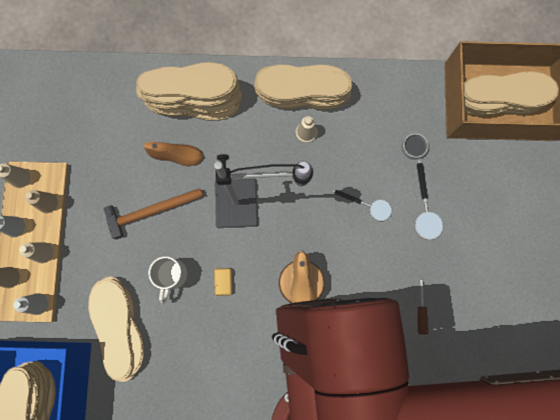

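```bash
cat > h.py <<'E'
import numpy as np,cv2
def cloud(d):
    K=d["K"];z=d["range_z"].astype(float);v,u=np.mgrid[:z.shape[0],:z.shape[1]]
    P=np.stack([(u-K[0,2])/K[0,0]*z,(v-K[1,2])/K[1,1]*z,z],-1)
    T=np.linalg.inv(d["world_to_cam"]);W=P@T[:3,:3].T+T[:3,3];W[z==0]=np.nan
    return W
def ray(d,u,v,h):
    T=np.linalg.inv(d["world_to_cam"]);r=T[:3,:3]@np.linalg.solve(d["K"],[u,v,1]);o=T[:3,3]
    return o+r*(h-o[2])/r[2]
E
python3 - <<'E'
from h import *
t=dict(np.load("top0.npz"));s=dict(np.load("scene0.npz"))
a=cv2.resize(t["color"][125:315,250:450],None,fx=4,fy=4,interpolation=cv2.INTER_CUBIC)[:600]
a=cv2.resize(t["color"][125:310,210:450],None,fx=3.3,fy=3.2,interpolation=cv2.INTER_CUBIC);cv2.imwrite("pics/ct.png",a)
b=cv2.resize(s["color"][120:360,130:370],None,fx=2.5,fy=2.5,interpolation=cv2.INTER_CUBIC);cv2.imwrite("pics/cs.png",b)
Wt=cloud(t);Ws=cloud(s)
for n,W,im in(("t",Wt,t),("s",Ws,s)):
  # mirror glasses: bluish bright pixels near z~0
  c=im["color"].astype(int);m=(c[...,0]>170)&(c[...,0]-c[...,2]>8)
  k,l,st,ce=cv2.connectedComponentsWithStats(m.astype(np.uint8))
  for i in range(1,k):
    if st[i,4]>60:
      u,v=ce[i];pts=np.array([ray(im,x,y,.009)[:2] for y,x in np.argwhere(l==i)])
      print(n,ce[i].round(1),ray(im,u,v,.009).round(4),np.ptp(pts,0).round(3))
for n,W in(("t",Wt),("s",Ws)):
  X,Y,Z=W[...,0],W[...,1],W[...,2]
  # camera head & last
  for lo,hi in((.05,.08),(.09,.11),(.11,.15),(.18,.24),(.245,.30),(.3,.35),(.36,.42)):
    m=(Z>lo)&(Z<hi)&(X>.15)&(X<.75)&(Y<.3)&(Y>-.2)
    m=m.astype(np.uint8);k,l,st,ce=cv2.connectedComponentsWithStats(m)
    for i in range(1,k):
      if st[i,4]>25:
        p=W[l==i];print(n,lo,hi,st[i,4],ce[i].round(),np.percentile(p,[3,50,97],axis=0).round(3).tolist())
E
```

```text
t [380.5 209.6] [ 0.5638 -0.1549  0.009 ] [0.052 0.051]
t [428.9 225.1] [ 0.5254 -0.2839  0.009 ] [0.07 0.07]
t [ 40.6 360.9] [0.1508 0.7124 0.009 ] [0.17  0.166]
s [149.8 275.4] [ 0.5258 -0.2856  0.009 ] [0.07  0.069]
s [200.8 273. ] [ 0.5654 -0.1572  0.009 ] [0.054 0.053]
t 0.05 0.08 357 [316. 280.] [[0.329, 0.002, 0.055], [0.371, 0.018, 0.06], [0.411, 0.034, 0.065]]
t 0.05 0.08 415 [286. 282.] [[0.322, 0.079, 0.055], [0.366, 0.093, 0.06], [0.407, 0.111, 0.067]]
t 0.09 0.11 281 [301. 293.] [[0.319, 0.03, 0.091], [0.336, 0.057, 0.1], [0.377, 0.079, 0.109]]
t 0.11 0.15 565 [301. 272.] [[0.347, 0.041, 0.111], [0.387, 0.059, 0.133], [0.43, 0.075, 0.146]]
t 0.18 0.24 43 [229. 189.] [[0.564, 0.226, 0.183], [0.566, 0.23, 0.211], [0.574, 0.239, 0.239]]
t 0.3 0.35 744 [255. 174.] [[0.558, 0.052, 0.315], [0.575, 0.18, 0.327], [0.613, 0.245, 0.344]]
t 0.3 0.35 197 [295. 309.] [[0.259, -0.001, 0.307], [0.312, 0.09, 0.332], [0.327, 0.115, 0.349]]
t 0.3 0.35 41 [281. 354.] [[0.203, 0.099, 0.308], [0.218, 0.103, 0.327], [0.231, 0.107, 0.349]]
t 0.3 0.35 299 [291. 380.] [[0.151, 0.067, 0.306], [0.
[... 1382 characters left out ...]
0.105, 0.299]]
s 0.245 0.3 105 [343. 168.] [[0.573, 0.223, 0.247], [0.579, 0.227, 0.272], [0.583, 0.236, 0.296]]
s 0.245 0.3 193 [281. 187.] [[0.585, 0.05, 0.254], [0.598, 0.062, 0.28], [0.602, 0.079, 0.298]]
s 0.3 0.35 1058 [230. 107.] [[0.229, -0.045, 0.302], [0.321, 0.023, 0.325], [0.329, 0.105, 0.348]]
s 0.3 0.35 859 [315. 161.] [[0.572, 0.047, 0.308], [0.588, 0.154, 0.325], [0.618, 0.242, 0.347]]
s 0.36 0.42 1338 [226.  86.] [[0.254, -0.049, 0.362], [0.319, 0.019, 0.391], [0.327, 0.099, 0.418]]
s 0.36 0.42 166 [348. 126.] [[0.569, 0.223, 0.363], [0.579, 0.228, 0.392], [0.582, 0.237, 0.415]]
s 0.36 0.42 235 [296. 146.] [[0.574, 0.055, 0.361], [0.584, 0.078, 0.373], [0.598, 0.201, 0.395]]
```

View pics/ct.png

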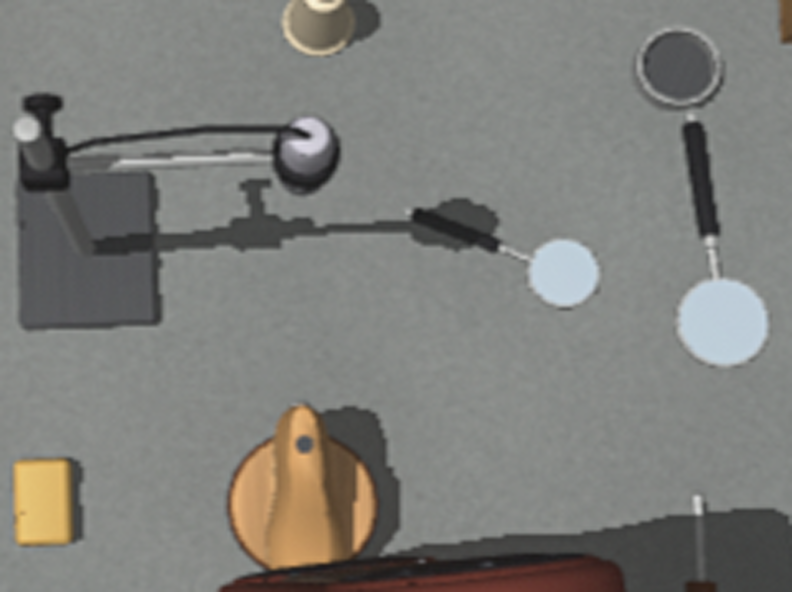

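View pics/cs.png

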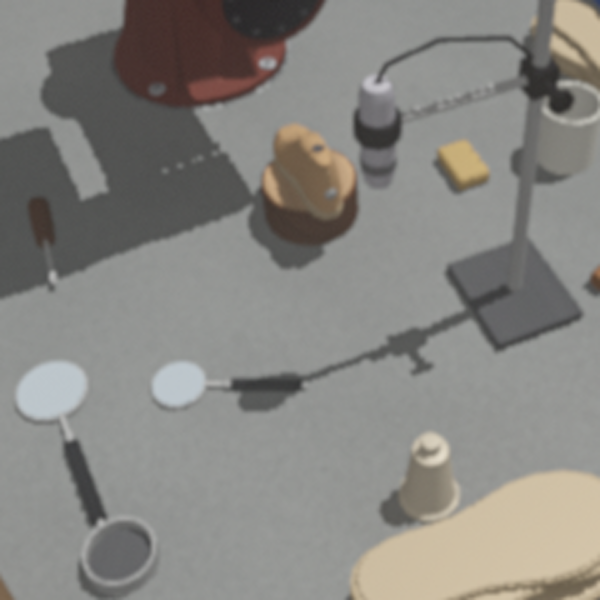

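The two mirrors in the top view are at (380,210), glass 52 mm across, and at (429,225), glass 70 mm across. The second one matches the description; the crop shows its handle running to the tin, ending at about pixel (420,163). The tack is visible in the scene view at about (262,197), and the camera body is at (281,170).

Run:
```python
from h import *
from scipy.optimize import least_squares
t=dict(np.load("top0.npz"));s=dict(np.load("scene0.npz"));Wt=cloud(t);Ws=cloud(s)
def circ(W,lo,hi,x0,x1,y0,y1,r):
    m=(W[...,2]>lo)&(W[...,2]<hi)&(W[...,0]>x0)&(W[...,0]<x1)&(W[...,1]>y0)&(W[...,1]<y1);p=W[m][:,:2]
    f=least_squares(lambda c:np.hypot(*(p-c).T)-r,[p[:,0].mean()-.01,p[:,1].mean()+.005],loss="soft_l1",f_scale=.002)
    return f.x.round(4),len(p),np.abs(f.fun).mean().round(4)
print("cam body",circ(Ws,.253,.29,.57,.62,.03,.1,.0165))
print("column",circ(Ws,.03,.30,.55,.60,.2,.25,.008))
m=(Ws[...,2]>.01)&(Ws[...,2]<.018)&(Ws[...,0]>.5)&(Ws[...,0]<.65)&(Ws[...,1]>.13)&(Ws[...,1]<.32)
print("base",cv2.minAreaRect(Ws[m][:,:2].astype(np.float32)))
m=(Wt[...,2]>.01)&(Wt[...,2]<.018)&(Wt[...,0]>.48)&(Wt[...,0]<.65)&(Wt[...,1]>.13)&(Wt[...,1]<.32)
print("baset",cv2.minAreaRect(Wt[m][:,:2].astype(np.float32)))
print("block",circ(Ws,.01,.052,.3,.46,-.02,.13,.058))
m=(Wt[...,2]>.055)&(Wt[...,2]<.065)&(Wt[...,0]>.3)&(Wt[...,0]<.45)&(Wt[...,1]>-.03)&(Wt[...,1]<.14)
print("block top",cv2.minEnclosingCircle(Wt[m][:,:2].astype(np.float32)))
for u,v in((262,197),(261,196),(262,196),(263,197)):print("tack",Ws[v,u].round(4),ray(s,u,v,.1).round(4))
e=ray(t,419.7,163.1,.014);g=(np.array([.5254,-.2839])+[.5258,-.2856])/2
print("handle end t",e,"scene",ray(s,130+98/2.5,120+520/2.5,.014),"dir", g-e[:2],np.degrees(np.arctan2(*(g-e[:2])[::-1])))
# handle line from dark pixels in top
c=t["color"].max(2);mm=np.zeros_like(c);mm[158:203,408:440]=1
q=np.argwhere((c<45)&(mm>0));P=np.array([ray(t,x,y,.012)[:2] for y,x in q]);ce=P.mean(0);w=np.linalg.svd(P-ce)[2][0]
print(len(P),"grip centre",ce,"dir",w,"d",np.linalg.norm(g-ce), "ext",np.ptp((P-ce)@w), (P-ce).dot(w).min())
```

```text
cam body (array([0.5845, 0.0667]), 146, np.float64(0.001))
column (array([0.5842, 0.2237]), 448, np.float64(0.0024))
base ((0.5736886858940125, 0.24645230174064636), (0.13227559626102448, 0.14214570820331573), 3.8548147678375244)
baset ((0.5718165040016174, 0.23334729671478271), (0.1301356703042984, 0.10971086472272873), 3.117567539215088)
block (array([0.3647, 0.0536]), 343, np.float64(0.001))
block top ((0.36445021629333496, 0.05631283298134804), 0.057766806334257126)
tack [0.4432 0.0584 0.1044] [0.4389 0.0596 0.1   ]
tack [0.4414 0.0562 0.1075] [0.4341 0.0582 0.1   ]
tack [0.4383 0.06   0.1032] [0.4351 0.0608 0.1   ]
tack [0.4436 0.0612 0.1038] [0.4399 0.0622 0.1   ]
handle end t [ 0.69330227 -0.26087654  0.014     ] scene [ 0.69902537 -0.26242014  0.014     ] dir [-0.16770227 -0.02387346] -171.89802824159366
81 grip centre [ 0.65451035 -0.26540586] dir [-0.99137959 -0.13102102] d 0.13035365313188882 ext 0.09147569190637697 -0.03750818503018679
```

Request:
arm_command:
  targets:
    - [0,0,0,0.042,-0.0105,0.004,0]
    - [0,0,0,0.042,-0.0105,0.004,0]
    - [0,0,0,0.042,-0.0105,0.004,0]
    - [0,0,0,0.042,-0.0105,0.004,0]
    - [0,0,0,0.042,-0.0105,0.004,0]
    - [0,0,0,0.042,-0.0105,0.004,0]
    - [0,0,0,0.042,-0.0105,0.004,0]
    - [0,0,0,0.042,-0.0105,0.004,0]
    - [0,0,0,0.042,-0.0105,0.004,0]
    - [0,0,0,0.042,-0.0105,0.004,0]
    - [0,0,0,0.042,-0.0105,0.004,0]
    - [0,0,0,0.042,-0.0105,0.004,0]

```text
t: 1.3
position: [0.6382, -0.2686, 0.1826]
orientation: [0.984, 0.176, -0.0, -0.0]
force: [0.4, -1.0, -1.3]
finger_gap: 1.001
grip_force: 0.0
```

Request:
arm_command:
  targets:
    - [0,0,-0.14,0,0,0,0]
    - [0,0,-0.14,0,0,0,0]
    - [0,0,-0.14,0,0,0,0]
    - [0,0,-0.14,0,0,0,0]
    - [0,0,-0.14,0,0,0,0]
    - [0,0,-0.14,0,0,0,0]
    - [0,0,-0.14,0,0,0,0]
    - [0,0,-0.14,0,0,0,0]
    - [0,0,-0.14,0,0,0,0]
    - [0,0,-0.14,0,0,0,0]

```text
t: 2.3
position: [0.6368, -0.2699, 0.1827]
orientation: [0.637, 0.771, -0.0, -0.0]
force: [-0.9, -0.7, 0.4]
finger_gap: 0.999
grip_force: 0.0
```

Request:
arm_command:
  targets:
    - [0,0,-0.14,0,0,0,0]
    - [0,0,-0.14,0,0,0,0]
    - [0,0,-0.14,0,0,0,0]
    - [0,0,-0.14,0,0,0,0]
    - [0,0,-0.14,0,0,0,0]
    - [0,0,-0.14,0,0,0,0]
    - [0,0,-0.14,0,0,0,0]
    - [0,0,-0.14,0,0,0,0]
    - [0,0,-0.14,0,0,0,0]
    - [0,0,-0.14,0,0,0,0]
    - [0,0,-0.127,0,0,0,0]

```text
t: 3.4
position: [0.6368, -0.2699, 0.1827]
orientation: [-0.072, 0.997, 0.0, -0.0]
force: [0.2, 0.7, 0.1]
finger_gap: 1.0
grip_force: 0.0
```

```bash
cat >> h.py <<'E'
from scipy.spatial.transform import Rotation as R
def delta(s,pos,Rt):
    "shift in current tool axes, rotvec in tool axes, to reach pos, Rt"
    R0=R.from_quat(s["orientation"])
    print("now",s["t"],np.round(s["position"],4),R0.as_matrix().round(3).tolist())
    print("shift",R0.inv().apply(np.array(pos)-s["position"]).round(4),"turn",(R0.inv()*R.from_matrix(Rt)).as_rotvec().round(4))
E
python3 - <<'E'
from station import *
from h import *
s=read_state();a=np.radians(-172.2);x=np.array([np.cos(a),np.sin(a),0]);z=np.array([0,0,-1.])
g=np.array([.5256,-.2848,.004]);delta(s,g-.115*x,np.c_[x,np.cross(z,x),z]);print(s["joints"].round(3))
d=get_image("top");c=cv2.resize(d["color"][120:270,340:510],None,fx=4,fy=4,interpolation=cv2.INTER_CUBIC)
cv2.imwrite("pics/c2.png",c)
E
```

```text
now 3.4 [ 0.6368 -0.2699  0.1827] [[-0.99, -0.144, -0.001], [-0.144, 0.99, 0.0], [0.001, 0.001, -1.0]]
shift [-0.003   0.0002  0.1787] turn [ 0.0006 -0.0007  0.0087]
[-0.589  0.388  0.336  1.519 -0.    -0.734]
```

View pics/c2.png

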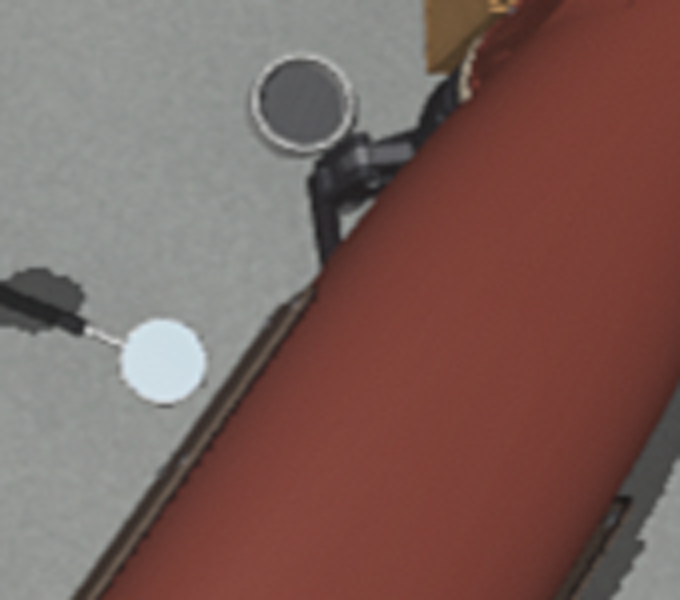

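The picture shows the arm covering the mirror. The gripper is just beyond it and the tin at (301,105) is clear of the fingers. I descend and grip.

Request:
arm_command:
  targets:
    - [0,0,0.009,-0.003,0,0.03,0]
    - [0,0,0,0,0,0.04,0]
    - [0,0,0,0,0,0.04,0]
    - [0,0,0,0,0,0.03,0]
    - [0,0,0,0,0,0.02,0]
    - [0,0,0,0,0,0.014,0]
    - [0,0,0,0,0,0.004,0]
    - [0,0,0,0,0,0,0]
  force: 60

```text
t: 4.25
position: [0.64, -0.2697, 0.0054]
orientation: [-0.065, 0.998, 0.0, -0.0]
force: [0.4, -0.4, 0.5]
finger_gap: 1.001
grip_force: 0.0
```

Request:
arm_command:
  targets:
    - [0,0,0,0,0,0,255]
    - [0,0,0,0,0,0,255]
    - [0,0,0,0,0,0,255]
    - [0,0,0,0,0,0,255]
    - [0,0,0,0,0,0,255]
    - [0,0,0,0,0,0,255]
    - [0,0,0,0,0,0,255]
    - [0,0,0,0,0,0,255]
    - [0,0,0,0,0,0,255]

```text
t: 5.15
position: [0.6403, -0.2699, 0.0059]
orientation: [-0.065, 0.998, -0.0, 0.0]
force: [0.0, 0.6, 5.4]
finger_gap: 0.161
grip_force: 60.0
```

Request:
arm_command:
  targets:
    - [0,0,0,0,0,-0.01,255]
    - [0,0,0,0,0,-0.02,255]
    - [0,0,0,0,0,-0.03,255]
    - [0,0,0,0,0,-0.03,255]
    - [0,0,0.14,0,0,-0.03,255]
    - [0,0,0.14,0,0,-0.03,255]
    - [0,0,0.14,0,0,-0.02,255]
    - [0,0,0.14,0,0,-0.01,255]
    - [0,0,0.14,0,0,0,255]
    - [0,0,0.14,0,0,0,255]
    - [0,0,0.14,0,0,0,255]
    - [0,0,0.14,0,0,0,255]

```text
t: 6.35
position: [0.6397, -0.2694, 0.1853]
orientation: [0.477, 0.879, 0.0, -0.0]
force: [0.4, -0.2, -1.3]
finger_gap: 0.166
grip_force: 59.2
```

Request:
arm_command:
  targets:
    - [0,0,0.14,0,0,0,255]
    - [0,0,0.14,0,0,0,255]
    - [0,0,0.14,0,0,0,255]
    - [0,0,0.12,0,0,0,255]
    - [0,0,0,0,0,0,255]
    - [0,0,0,0,0,0,255]

```text
t: 6.95
position: [0.6399, -0.2695, 0.1853]
orientation: [0.691, 0.723, -0.0, -0.0]
force: [0.4, 0.1, -1.2]
finger_gap: 0.158
grip_force: 59.2
```

Run:
```python
from station import *
from h import *
s=read_state();print({k:s[k] for k in("t","position","grip_force","finger_gap")},s["joints"].round(3))
R0=R.from_quat(s["orientation"]).as_matrix();print(R0.round(3).tolist())
for n in("top","scene"):
    d=get_image(n);np.savez(n+"1.npz",**d);W=cloud(d);c=d["color"].astype(int);m=(c[...,0]>120)&(c[...,0]-c[...,2]>8)&(W[...,2]>.1)&(W[...,2]<.3)&(W[...,0]>.5)
    k,l,st,ce=cv2.connectedComponentsWithStats(m.astype(np.uint8))
    for i in range(1,k):
        if st[i,4]>60: 
            p=W[l==i];q=p.mean(0);print(n,ce[i],st[i,4],q.round(4),"normal",np.linalg.svd(p-q)[2][2].round(3),"in tool",(R0.T@(q-s["position"])).round(4),np.ptp(p,0).round(3))
    if n=="scene": cv2.imwrite("pics/s1.png",cv2.resize(d["color"][60:330,60:420],None,fx=2.2,fy=2.2))
```

```text
{'t': 6.95, 'position': array([ 0.63985075, -0.26953202,  0.18529602]), 'grip_force': 59.22646880149841, 'finger_gap': 0.157674282876581} [-0.586  0.397  0.351  1.525 -0.     0.94 ]
[[-0.045, 0.999, -0.0], [0.999, 0.045, 0.0], [0.0, -0.0, -1.0]]
top [393.8034188  167.49287749] 702 [ 0.6346 -0.1522  0.1883] normal [-0.004 -0.001 -1.   ] in tool [ 1.174e-01 -1.000e-04 -3.000e-03] [0.071 0.072 0.015]
scene [196.88647746 250.63105175] 599 [ 0.6347 -0.1541  0.1877] normal [-0.002  0.006  1.   ] in tool [ 0.1156  0.     -0.0024] [0.072 0.068 0.009]
```

View pics/s1.png

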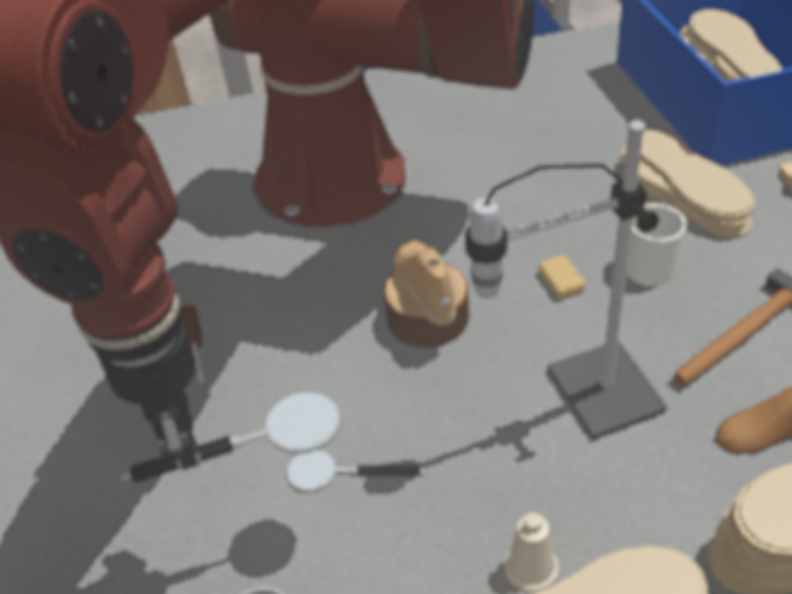

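The mirror is held level, with the glass at (304,420) in the picture and the path towards the camera clear. Next is the tilt, then sliding in along +y.

Run:
```python
from station import *
from h import *
s=read_state();a=np.radians(3.);q=2**-.5
z=np.array([np.cos(a)*q,np.sin(a)*q,-q]);x=np.array([-np.sin(a),np.cos(a),0]);M=np.c_[x,np.cross(z,x),z]
off=np.array([.1165,0,-.0027]);L=np.array([.583,.067,.100])
T=L-M@off;print("TCP target",T)
delta(s,T,M)
print("staging shift in final tool axes from target (y-0.22):",M.T@(s["position"]-T), "->world diff",s["position"]-T)
```

```text
TCP target [ 0.59100371 -0.04924042  0.09809081]
now 7.05 [ 0.6399 -0.2696  0.1853] [[-0.044, 0.999, -0.0], [0.999, 0.044, -0.0], [-0.0, -0.0, -1.0]]
shift [ 0.2223 -0.0392  0.0872] turn [-0.7855  0.0034 -0.0082]
staging shift in final tool axes from target (y-0.22): [-0.22261815  0.08806134 -0.03529108] ->world diff [ 0.048914   -0.22036019  0.08722333]
```

Request:
arm_command:
  targets:
    - [-0.13,0,0,0,0,0,255]
    - [-0.13,0,0,0,0,0,255]
    - [-0.13,0,0,0,0,0,255]
    - [-0.13,0,0,0,0,0,255]
    - [-0.13,0,0,0,0,0,255]
    - [-0.135,0,0,0,0,0,255]
    - [0,0,0,0,0,0,255]

```text
t: 7.75
position: [0.6352, -0.2662, 0.1762]
orientation: [0.643, 0.667, 0.273, 0.257]
force: [-1.2, -0.1, -3.7]
finger_gap: 0.164
grip_force: 59.3
```

Request:
arm_command:
  targets:
    - [0,0,0,0,-0.02,0.01,255]
    - [0,0,0,0,-0.03,0.012,255]
    - [0,0,0,0,-0.03,0.012,255]
    - [0,0,0,0,-0.008,0.001,255]
    - [0,0,0,0,0,0,255]

```text
t: 8.25
position: [0.602, -0.2718, 0.0994]
orientation: [0.641, 0.668, 0.272, 0.261]
force: [-0.0, -0.5, -1.2]
finger_gap: 0.167
grip_force: 59.3
```

```bash
cat > m.py <<'E'
from station import *
from h import *
s=read_state();a=np.radians(3.);q=2**-.5
z=np.array([np.cos(a)*q,np.sin(a)*q,-q]);x=np.array([-np.sin(a),np.cos(a),0]);M=np.c_[x,np.cross(z,x),z]
off=np.array([.1165,0,-.0027]);T=np.array([.583,.067,.100])-M@off
delta(s,T,M);print(s["joints"].round(3),s["grip_force"])
R0=R.from_quat(s["orientation"]).as_matrix();print("glass by fk",s["position"]+R0@off)
for n in("top","scene"):
    d=get_image(n);W=cloud(d);c=d["color"].astype(int);m=(c[...,0]>120)&(c[...,0]-c[...,2]>8)&(W[...,2]>.05)&(W[...,2]<.2)&(W[...,0]>.5)&(W[...,0]<.65)
    k,l,st,ce=cv2.connectedComponentsWithStats(m.astype(np.uint8))
    for i in range(1,k):
        if st[i,4]>60:
            p=W[l==i];o=p.mean(0);print(n,ce[i].round(),st[i,4],o.round(4),np.linalg.svd(p-o)[2][2].round(3),np.ptp(p,0).round(3))
cv2.imwrite(f"pics/s{s['t']:.2f}.png",cv2.resize(d["color"][60:330,60:420],None,fx=2.2,fy=2.2));print(f"pics/s{s['t']:.2f}.png")
E
python3 m.py
```

```text
now 8.25 [ 0.602  -0.2718  0.0994] [[-0.041, 0.715, 0.698], [0.999, 0.029, 0.028], [-0.0, 0.699, -0.715]]
shift [ 0.2228 -0.0022 -0.0004] turn [-0.0118  0.0081 -0.0082]
[-0.896 -0.403 -0.798  0.651  0.598  0.799] 59.290122985839844
glass by fk [ 0.5953362  -0.15545784  0.10129286]
top [387. 191.] 530 [ 0.5949 -0.1543  0.1019] [-0.706 -0.035  0.708] [0.051 0.071 0.059]
scene [197. 261.] 73 [ 0.5958 -0.1579  0.1023] [-0.702 -0.025  0.711] [0.045 0.06  0.043]
pics/s8.25.png
```

Request:
arm_command:
  targets:
    - [-0.012,0.008,-0.008,0.02,0,0,255]
    - [0,0,0,0.03,0,0,255]
    - [0,0,0,0.03,0,0,255]
    - [0,0,0,0.03,0,0,255]
    - [0,0,0,0.02,0,0,255]
    - [0,0,0,0,0,0,255]

```text
t: 8.95
position: [0.5965, -0.1395, 0.1017]
orientation: [0.634, 0.671, 0.279, 0.265]
force: [-0.4, -0.4, -1.4]
finger_gap: 0.161
grip_force: 59.3
```

```bash
python3 m.py; mv pics/s8.9*.png pics/mid.png 2>/dev/null || mv pics/s8.8*.png pics/mid.png
```

```text
now 8.95 [ 0.5965 -0.1395  0.1017] [[-0.055, 0.703, 0.709], [0.998, 0.04, 0.038], [-0.002, 0.71, -0.704]]
shift [ 0.0905 -0.0027  0.0021] turn [ 0.0045 -0.0007  0.0036]
[-0.699 -0.767 -1.054  0.649  0.507  0.986] 59.309009313583374
glass by fk [ 0.58808976 -0.02331635  0.10335729]
top [335. 199.] 190 [ 0.5749 -0.025   0.091 ] [ 0.719  0.032 -0.695] [0.036 0.068 0.035]
pics/s8.95.png
```

View pics/mid.png

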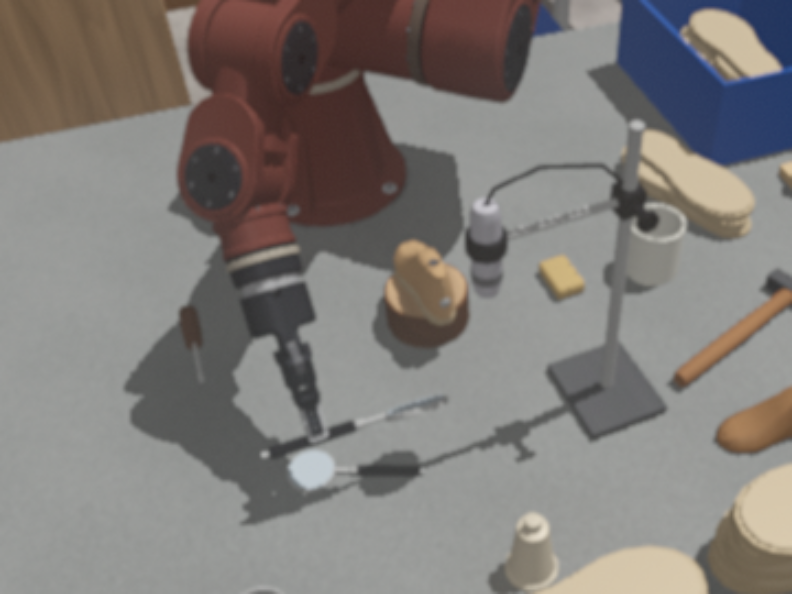

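The arm is near the j2/j3 limits (folded back), so going 90 mm further in y may not be reachable. I'll fit the arm's kinematics from the logged poses and check the alternatives of swinging the handle about the glass normal and a shallower tilt.

```bash
cat > k.py <<'E'
from h import *
from scipy.optimize import least_squares
def basis(j):
    A=R.from_euler('z',j[0]);Ry=lambda t:R.from_euler('y',t);c=[]
    X,Y,Z=np.eye(3);phi=j[1]-j[2];W=Ry(phi+j[3])
    c=[Z,Ry(j[1]).apply(Z),Ry(phi).apply(X),Y,W.apply(Z),(W*R.from_euler('z',j[4])).apply(X)]
    return A.apply(np.array(c)).T
D=[([-1.4347,.10464,.09658,1.5639,0],[.20784,-.56254,.23061]),([-.589,.388,.336,1.519,0],[.6368,-.2699,.1827]),([-.586,.397,.351,1.525,0],[.63985,-.26953,.1853]),([-.896,-.403,-.798,.651,.598],[.602,-.2718,.0994]),([-.699,-.767,-1.054,.649,.507],[.5965,-.1395,.1017])]
B=np.vstack([basis(j) for j,_ in D]);y=np.hstack([p for _,p in D])
par=np.linalg.lstsq(B,y,rcond=None)[0]
lo=np.array([-2.99,-.84,-1.1,-1.84,-1.51]);hi=np.array([2.99,1.86,1.16,2.11,1.56])
def M_of(yaw,tilt,sw):
    x,yv,z=np.eye(3)
    m=R.from_euler('z',yaw)*R.from_euler('y',-tilt)  # tool z: down then tipped to +x
    b=np.c_[[0,1,0],[1,0,0],[0,0,-1]].astype(float)    # x_t=+y, y_t=+x, z_t=-z
    return (m*R.from_matrix(b)*R.from_euler('z',sw)).as_matrix()
off=np.array([.1165,0,-.0027])
def ik(T,z,j0):
    f=lambda j:np.r_[10*(basis(j)@par-T),basis_dir(j)-z]
    s=least_squares(f,j0);return s.x,np.abs(s.fun).max()
def basis_dir(j): return basis(j)[:,5]
E
python3 - <<'E'
from k import *
print(par.round(4),"res",np.abs(B@par-y).max(),np.linalg.svd(B)[1].round(2))
for tilt in (45,41):
  for sw in (0,15,-15,30,-30,45,-45):
    M=M_of(np.radians(3),np.radians(tilt),np.radians(sw));L=np.array([.585,.066,.102]);T=L-M@off
    j,r=ik(T,M[:,2],D[4][0]);A=basis(j)
    w=A[:,:5]@par[:5]
    print(tilt,sw,"hx",M[:,0].round(2),"T",T.round(3),j.round(3),"margin",np.minimum(j-lo,hi-j)[1:3].round(3),"res",round(r,4),"wrist",w.round(3))
E
```

```text
[0.3054 0.2449 0.5663 0.1265 0.0159 0.3177] res 0.022053470213518667 [3.79 3.05 2.26 0.81 0.65 0.44]
45 0 hx [-0.05  1.   -0.  ] T [ 0.593 -0.05   0.1  ] [-0.512 -1.088 -1.274  0.683  0.388] margin [-0.248 -0.174] res 0.0 wrist [ 0.369 -0.062  0.325]
45 15 hx [0.13 0.97 0.18] T [ 0.572 -0.047  0.079] [-0.533 -1.545 -1.571  0.868  0.399] margin [-0.705 -0.471] res 0.0117 wrist [ 0.352 -0.061  0.307]
45 -15 hx [-0.23  0.96 -0.18] T [ 0.614 -0.045  0.121] [-0.472 -0.901 -1.118  0.641  0.362] margin [-0.061 -0.018] res 0.0 wrist [ 0.39  -0.057  0.346]
45 30 hx [0.31 0.88 0.35] T [ 0.551 -0.037  0.059] [-0.521 -1.536 -1.571  0.94   0.378] margin [-0.696 -0.471] res 0.0698 wrist [ 0.353 -0.057  0.303]
45 -30 hx [-0.4   0.85 -0.35] T [ 0.633 -0.032  0.141] [-0.42  -0.785 -1.005  0.624  0.328] margin [0.055 0.095] res 0.0 wrist [ 0.409 -0.044  0.366]
45 45 hx [0.46 0.73 0.5 ] T [ 0.533 -0.019  0.042] [-0.478 -1.527 -1.571  0.989  0.333] margin [-0.687 -0.471] res 0.1258 wrist [ 0.355 -0.042  0.299]
45 -45 hx [-0.54  0.68 -0.5 ] T [ 0.649 -0.013  0.158] [-0.36  -0.705 -0.918  0.616  0.287] ma
[... 405 characters left out ...]
2 ] [-0.449 -0.784 -1.014  0.69   0.321] margin [0.056 0.086] res 0.0 wrist [ 0.407 -0.056  0.359]
41 30 hx [0.33 0.88 0.33] T [ 0.548 -0.037  0.062] [-0.505 -1.562 -1.571  0.978  0.344] margin [-0.722 -0.471] res 0.0378 wrist [ 0.354 -0.051  0.311]
41 -30 hx [-0.42  0.85 -0.33] T [ 0.636 -0.032  0.138] [-0.399 -0.675 -0.904  0.678  0.29 ] margin [0.165 0.196] res 0.0 wrist [ 0.428 -0.043  0.378]
41 45 hx [0.5  0.73 0.46] T [ 0.529 -0.019  0.046] [-0.463 -1.557 -1.571  1.035  0.301] margin [-0.717 -0.471] res 0.0967 wrist [ 0.356 -0.037  0.309]
41 -45 hx [-0.57  0.68 -0.46] T [ 0.653 -0.013  0.154] [-0.341 -0.596 -0.817  0.673  0.254] margin [0.244 0.283] res 0.0 wrist [ 0.445 -0.024  0.394]
```

```bash
sed -i "s/c=\[Z,Ry(j\[1\]).apply(Z),/c=[Z,X,Ry(j[1]).apply(X),Ry(phi).apply(Z),Ry(j[1]).apply(Z),/; s/basis(j)\[:,5\]/basis(j)[:,-1]/" k.py
python3 - <<'E'
from k import *
from station import read_state
print(par.round(4),"res",np.abs(B@par-y).max(),np.linalg.svd(B)[1].round(2))
s=read_state()
for tilt,sw in((45,0),(45,-20),(45,-30),(42,-20),(42,-25),(42,-30)):
    M=M_of(np.radians(3),np.radians(tilt),np.radians(sw));T=np.array([.585,.066,.102])-M@off
    j,r=ik(T,M[:,2],D[4][0]);print(tilt,sw,T.round(3),j.round(3),"margin",np.minimum(j-lo,hi-j)[1:3].round(3),round(r,4))
delta(s,T,M);print(M.round(3).tolist())
E
```

```text
[ 1.148e-01  6.570e-02  3.800e-03  1.396e-01  2.861e-01  4.930e-01
  1.287e-01 -3.000e-04  3.071e-01] res 0.00735748655366486 [4.35 4.3  2.27 1.06 1.   0.49 0.19 0.11 0.04]
45 0 [ 0.593 -0.05   0.1  ] [-0.507 -0.884 -1.124  0.627  0.384] margin [-0.044 -0.024] 0.0
45 -20 [ 0.621 -0.042  0.128] [-0.452 -0.744 -0.986  0.61   0.349] margin [0.096 0.114] 0.0
45 -30 [ 0.633 -0.032  0.141] [-0.417 -0.689 -0.925  0.607  0.326] margin [0.151 0.175] 0.0
42 -20 [ 0.622 -0.042  0.127] [-0.436 -0.683 -0.928  0.654  0.32 ] margin [0.157 0.172] 0.0
42 -25 [ 0.629 -0.037  0.133] [-0.42  -0.654 -0.897  0.652  0.309] margin [0.186 0.203] 0.0
42 -30 [ 0.635 -0.032  0.139] [-0.402 -0.627 -0.867  0.651  0.298] margin [0.213 0.233] 0.0
now 9.05 [ 0.5965 -0.1418  0.1016] [[-0.053, 0.703, 0.709], [0.999, 0.039, 0.036], [-0.003, 0.71, -0.704]]
shift [0.107  0.0581 0.0052] turn [ 0.0552  0.0161 -0.5209]
[[-0.416, 0.617, 0.668], [0.845, 0.533, 0.035], [-0.335, 0.579, -0.743]]
```

Request:
arm_command:
  targets:
    - [0.01,0,-0.09,0,0.015,0,255]
    - [0.01,0,-0.09,0,0.015,0,255]
    - [0.01,0,-0.09,0,0.015,0,255]
    - [0,0,-0.09,0,0.015,0,255]
    - [0,0,-0.08,0,0,0,255]
    - [0,0,0,0,0,0,255]

```text
t: 9.65
position: [0.638, -0.1324, 0.1415]
orientation: [0.477, 0.797, 0.204, 0.309]
force: [-0.3, -1.0, -1.6]
finger_gap: 0.163
grip_force: 59.3
```

```bash
cat > f.py <<'E'
from k import *
from station import *
s=read_state();M=M_of(np.radians(3),np.radians(43),np.radians(-25));T=np.array([.584,.067,.101])-M@off
delta(s,T,M);print(s["joints"].round(3),s["grip_force"])
R0=R.from_quat(s["orientation"]).as_matrix();print("glass",s["position"]+R0@off,"tilt",np.degrees(np.arccos(-R0[2,2])),"yaw",np.degrees(np.arctan2(R0[1,2],R0[0,2])))
E
python3 f.py
```

```text
now 9.65 [ 0.638  -0.1324  0.1415] [[-0.354, 0.635, 0.687], [0.887, 0.461, 0.031], [-0.297, 0.62, -0.726]]
shift [0.0915 0.0319 0.0021] turn [0.0052 0.0081 0.0047]
[-0.609 -0.61  -0.875  0.661  0.432  0.616] 59.305429458618164
glass [ 0.59492211 -0.02914276  0.10884934] tilt 43.46587881022773 yaw 2.5708255067268873
```

Request:
arm_command:
  targets:
    - [0,0.004,0,0.015,0.005,0,255]
    - [0.005,0.004,0.005,0.02,0.007,0,255]
    - [0,0,0,0.02,0.007,0.001,255]
    - [0,0,0,0.02,0.007,0.001,255]
    - [0,0,0,0.012,0.004,0,255]
    - [0,0,0,0.0045,0.002,0,255]
    - [0,0,0,0,0,0,255]
    - [0,0,0,0,0,0,255]
    - [0,0,0,0,0,0,255]

```text
t: 10.55
position: [0.6265, -0.036, 0.1322]
orientation: [0.48, 0.797, 0.205, 0.303]
force: [0.4, -0.4, -1.1]
finger_gap: 0.161
grip_force: 59.3
```

```bash
python3 f.py; python3 m.py | tail -3; mv pics/s10.*.png pics/fin.png
```

```text
now 10.55 [ 0.6265 -0.036   0.1322] [[-0.355, 0.641, 0.681], [0.89, 0.454, 0.036], [-0.286, 0.619, -0.732]]
shift [-0.0008  0.0006  0.0002] turn [-0.0004 -0.0005 -0.0025]
[-0.423 -0.762 -0.988  0.653  0.317  0.777] 59.3112587928772
glass [0.58333597 0.06761676 0.10079621] tilt 42.96862183788066 yaw 3.028221764909617
top [299. 198.] 319 [0.5742 0.0672 0.0936] [ 0.695  0.05  -0.717] [0.033 0.068 0.034]
scene [282. 233.] 68 [0.5814 0.0669 0.0992] [ 0.684  0.037 -0.728] [0.044 0.06  0.042]
pics/s10.55.png
```

View pics/fin.png

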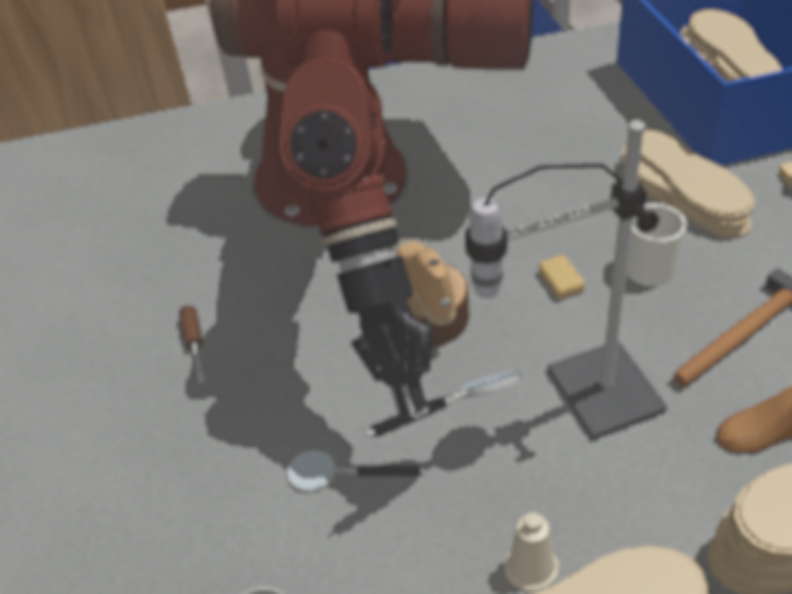

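The mirror is under the camera, with the glass at (490,385) in the picture, tilted and clear of everything. I hold it still, then hand in.

Request:
arm_command:
  targets:
    - [0,0,0,0,0,0,255]
    - [0,0,0,0,0,0,255]
    - [0,0,0,0,0,0,255]
    - [0,0,0,0,0,0,255]
    - [0,0,0,0,0,0,255]
    - [0,0,0,0,0,0,255]
    - [0,0,0,0,0,0,255]
    - [0,0,0,0,0,0,255]

```text
t: 11.45
position: [0.6264, -0.0351, 0.132]
orientation: [0.48, 0.797, 0.205, 0.303]
force: [-0.1, -0.2, -1.2]
finger_gap: 0.164
grip_force: 59.3
```

```bash
python3 f.py; python3 -c "
from station import *
print(close_job())"
```

```text
now 11.45 [ 0.6264 -0.0351  0.132 ] [[-0.356, 0.64, 0.681], [0.89, 0.455, 0.037], [-0.286, 0.619, -0.732]]
shift [-0.0017  0.0004  0.0001] turn [-0.0001 -0.0013 -0.0017]
[-0.422 -0.763 -0.989  0.653  0.317  0.777] 59.311121106147766
glass [0.58310014 0.06840795 0.1006378 ] tilt 42.96546719059963 yaw 3.0968980703754507
the job is handed in; nothing more can be done
None
```

I handed the job in with the gripper holding the 76 mm mirror still under the lens: by my measurements the glass is within a few mm of the lens line and the tack's height and tilted 43° towards the tack, but the hand-in gave no verdict.

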